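# Close the bearing tin with its inner lid and take the outer lid away

## Task

Keep the grinding dust out of the open bearing tin: carry the nested lid pair over to it by the collar of the outer lid, leaving the sprung knob down, and lower the pair squarely onto the mouth until the inner lid is fully home. Then pull the sprung knob on top straight up to its stop, which makes the catch let go of the inner lid, and keep lifting by the knob, so that the outer lid comes off alone and the inner lid stays seated and undisturbed. Finish while still holding the outer lid in the gripper, raised about 8 cm above the tin and resting on nothing (it is wanted for the next tin); do not shift the tins or the tools around them.

Things in the scene. Friction and masses are not known exactly. Their poses are not given: they have to be found in the camera images.
- open_tin: Round plain steel tin without a lid, ball bearings inside: 65 mm tall, 101 mm across its rolled bead, mouth 92 mm across; loose but heavy (1.6 kg). Origin at the centre of its underside, z up. Open tin, closed tin and lid pair stand on the bench in three places, shared out at random; an arbor press with a projecting lever stands behind them on the left.
- tin_mouth (a point): Centre of the open tin's mouth, in the plane of its rim, 65 mm above the bench.
- closed_tin: A second tin of the same kind and size that already has its own inner lid on (a flat lid with a small mushroom boss in the middle, 81 mm high in all). Origin at the centre of its underside. Leave it alone.
- inner_lid: Inner lid, 0.2 kg. Origin: centre of its spigot's underside, z up. Spigot 88 mm across, 10 mm deep, foot coned to 80 mm, enters the mouth with 2 mm to spare all round; flange 104 mm across, 3 mm thick, lies on the rim when home (origin 10 mm below it); mushroom boss on top. It starts on the bench under the outer lid, whose catch holds its boss with some play (1 mm up, 4 mm aside).
- outer_lid: Steel outer lid with catch and knob, 0.57 kg +-10 %. Origin on its axis at the skirt's lower edge, 4 mm above the inner lid's origin when nested. Skirt 120 mm across outside, 113 inside; flat top at 13 mm above the origin, housing 62 mm across up to 24, round collar 45 mm across from 24 to 50, knob above. Jaws hold the inner lid's boss while the knob is down: lift by the collar and both come.
- collar (a point): On the outer lid's axis at mid height of its collar, 37 mm above the lid's origin. The collar is round and upright, 45 mm across, free to grip from above at any yaw; the housing's top is 13 mm below this point, the collar's top 13 mm above it, the knob's top 33 mm above it.
- release_knob (a joint): Pull of the sprung knob, m: 0 down (rest), 0.014 at its upper stop. The spring takes 1.2 N at first and 2.8 N at the stop and draws the knob back when let go; the outer lid is heavier than that, so it stays down until the knob is at its stop, then rises with it. The catch holds up to 4 mm of pull and is open from 12 mm on.
- knob_grip (a point): On the axis at mid height of the knob, a knurled round knob 26 mm across and 12 mm tall on a thin stem; moves up with the knob. With the knob down it is 13.5 mm above the top of the collar and 63.5 mm above the outer lid's origin. There are 7 mm of free height between collar and knob.
- tape_measure: Yellow tape measure on the bench, a bystander. Origin at the centre of its underside.
- nut_2: Single hex nut on the bench, a bystander.
There are look-alikes about, which are no part of the job. Leave any purple look-alike of the open_tin alone.

How it is judged:
On the way, in this order (a step that is already met when the one before it is completed fails the run):
1. both lids, still nested, lifted off the bench together with the knob down (height (world z) of inner_lid above 0.02 m and value of joint release_knob below 0.004 m and z of outer_lid in the frame of inner_lid below 0.0065 m and distance between outer_lid and inner_lid below 0.0085 m), for 0.1 s.
2. both lids, nested, down on the open tin with the inner lid fully home and the knob down (horizontal distance between inner_lid and tin_mouth below 0.005 m and z of inner_lid in the frame of open_tin between 0.051 and 0.057 m and angle between the z axis of inner_lid and the z axis of open_tin, either way round below 0.05 rad and z of outer_lid in the frame of inner_lid below 0.0065 m and distance between outer_lid and inner_lid below 0.0085 m and value of joint release_knob below 0.004 m), for 0.3 s.
3. the knob pulled to its stop while both lids are still down on the tin (horizontal distance between inner_lid and tin_mouth below 0.005 m and z of inner_lid in the frame of open_tin between 0.051 and 0.058 m and angle between the z axis of inner_lid and the z axis of open_tin, either way round below 0.05 rad and z of outer_lid in the frame of inner_lid below 0.01 m and value of joint release_knob above 0.012 m), for 0.02 s.
At the end, for the whole second after the job is handed in: Inner lid fully home in the open tin (5 mm of centre, 3 mm in height, 0.05 rad of square) and at rest; outer lid alone held still by the fingers, at least 50 mm higher than when it sat on the tin, level within 0.35 rad, touching neither lid nor tins (horizontal distance between inner_lid and tin_mouth below 0.005 m and z of inner_lid in the frame of open_tin between 0.051 and 0.058 m and angle between the z axis of inner_lid and the z axis of open_tin, either way round below 0.05 rad and z of outer_lid in the frame of open_tin above 0.109 m and contact force between the fingers and outer_lid above 1 N and contact force between outer_lid and inner_lid below 0.1 N and contact force between outer_lid and open_tin below 0.1 N and contact force between outer_lid and closed_tin below 0.1 N and linear speed of outer_lid below 0.05 m/s and linear speed of inner_lid below 0.02 m/s and angle between outer_lid's own z axis and vertical below 0.35 rad and angle between open_tin's own z axis and vertical below 0.05 rad); the arm keeps its last pose, push and grip.
It fails at once if the knob is pulled, so that the catch opens, while the inner lid is not home in the tin, or the inner lid is lifted or shoved after it was let go (value of joint release_knob above 0.008 m and (z of inner_lid in the frame of open_tin above 0.061 m or horizontal distance between inner_lid and tin_mouth above 0.007 m)).
It fails at once if the open tin is shoved more than 25 mm, or tipped (distance of open_tin from where it was at the start of the episode above 0.025 m or angle between open_tin's own z axis and vertical above 0.15 rad).
It fails at once if the closed tin is shifted more than 15 mm or one of the tools around more than 30 mm (distance of closed_tin from where it was at the start of the episode above 0.015 m or distance of any of tape_measure, nut_2 from where it was at the start of the episode above 0.03 m).
It also fails if it takes over 48 s, if anything falls off the work surface, if the arm or the gripper's body presses on something with over 40 N, if the wrist force passes 120 N, or if a joint passes its speed limit or range.

## Robot

A 6-joint arm with a two-finger parallel gripper is mounted at the origin on a cart in front of the work surface, level with it; the furniture and walls round the work are solid. World frame = base frame: x ahead of the robot, y to its left, z up, the work surface at z = 0. Lengths are in m, angles in rad, forces in N, time in s.
With the tool pointing down it reaches from about 0.3 to 0.875 m from the base axis. Payload 4.2 kg.
Tool frame: the origin (TCP) lies midway between the tips of the shut fingers; the grasp point (between the pads) lies 19 mm behind it; z points along the fingers, y is the line along which they close (so a half turn about z gives the same grasp; the last joint's range is limited). The gripper opens to 85 mm and grips with 20 to 120 N. Pads are 22 mm wide; open, the fingers measure 114 mm over their backs; the gripper's body (76 mm by 85 mm) begins 54 mm behind the grasp point. The pads swing forward as they close: fully open they stand 13 mm farther back than shut.
Start: joints at [1.294, 0.32, 1.565, -0, 1.257, -0.02], TCP at [0.146, 0.556, 0.231] pointing down, gripper open.
Joint ranges: [-3.11, 3.11], [-0.84, 2.01], [0.21, 2.61], [-1.34, 4.49], [0.05, 2.63], [-2.56, 2.56]. Speed limits (rad/s): [2.57, 2.57, 3.14, 3.14, 3.14, 3.14].

## Interface

Orientations are given as a unit quaternion [x, y, z, w].
In Python, from plant import manip, optics, job gives the robot as it stands.
- The arm moves only by the tool carry_out, never from a script. Its argument "targets" is one flat list of numbers, 7 for each row, row after row: the gripper command: -1 is fully open, 1 is shut, values between are in proportion, then the shift along the world's x, y, z in cm, then the turn, a rotation vector about the world's x, y, z in rad. A call has 1 to 20 rows; each row shifts and turns the commanded pose from where the row before left it; what a row does not reach is not made up. A row lasts 1/8 s, in which the tool goes at most 62.5 mm and 10.7 degrees, less where a joint would pass 70% of its speed; a pose out of reach is approached as far as the arm can. A call with a gripper value outside its range is refused whole. The fingers move at their own pace and stop on an object; "squeeze" is the grip in N (left out, the last holds). Time passes only in rows, so rows that do not move let the fingers close. It gives the time, the measured TCP pose, the force, the opening and the grip force at its end, in the units of the state.
- manip.get_state(): the state, without advancing time (a new reading comes with each control period).
- optics.grab_frame(name): name is "scene" or "top" or "wrist"; returns a dict with "pixels" (420x560x3 uint8, red, green, blue), "camera_matrix" (3x3 intrinsics, pixels), "R" (3x3) and "t" (3): a world point X has camera coordinates R X + t. Camera axes: x right, y down, z forward; pixel columns grow to the right and rows downward; lengths in m; the calibration is good to about 2 mm. A picture is of the moment at which its call begins. There is no depth.
- job.hand_in(): hands the job in; it is judged then, once.
Trained networks look in a picture, given as the dict that the camera call returned (one of the last four; its "shot" number tells which), for a name from the list of things; names that differ only in an ending like _2 or _b are one class to them, and where a whole thing is asked for, a point or a joint stands for the part that bears it (a point fixed in the world has none). Each returns a list of dicts, best first, with "p" (0 to 1); they miss things now and then, are a little off and sometimes report something else, mostly with a low value. They report only what shows in the picture. A call takes as long as a camera call. They do not tell look-alikes from the thing itself.
- optics.outline_of(thing, picture): "region" (420x560 bool, what is visible of it) and "bbox" ([left, top, right, bottom] in pixels, round what is visible of it).
The state is a dict: "time_s": time; "q": joint angles; "joint_vel": joint speeds; "joint_efforts": joint torques, N m; "ee_pos": TCP position; "ee_rot": TCP orientation; "contact_force": force on the tool from outside, world axes, zero at the start; "torque": the same for the moment, N m; "width": opening from 0.0 (shut) to 1.0 (fully open); "gripper_force": force on a finger pad.
Only numpy, scipy, OpenCV 4.12 (cv2) and the standard library are available. Lean on these libraries where they do the work, as an engineer would, in place of code of your own. Each camera call takes 0.05 s, during which the arm holds its last target. There are 200 camera calls.

## Working session

There is one attempt and no reset: what is moved stays moved. The work goes in short steps, Python scripts to look and compute and a tool call to move; the robot and the scene stay as the last step left them, time stands still between calls to the robot, and variables do not carry over. Pictures are saved under pics/ and viewed, at most 10 in all, crops included, and the job is handed in when it is done.

Besides the shell and the picture viewer there is one more tool, called after "Emit:" by a JSON object that holds its "method" and its "body", one argument or row to a line. carry_out: Moves the arm, as the interface text tells. Its arguments: {"type":"object","properties":{"targets":{"type":"array"},"squeeze":{"type":"number"}},"required":["targets"]}

```bash
mkdir -p pics
cat > h.py <<'E'
from plant import manip, optics, job
import numpy as np, cv2
def cam(f): return np.array(f["camera_matrix"]),np.array(f["R"]),np.array(f["t"])
def proj(f,X):
    K,R,t=cam(f); c=(R@np.atleast_2d(X).T).T+t; p=(K@c.T).T; return p[:,:2]/p[:,2:]
def ray(f,uv,z):
    K,R,t=cam(f); d=R.T@np.linalg.inv(K)@np.array([uv[0],uv[1],1.]); o=-R.T@t
    return o+d*(z-o[2])/d[2]
def save(f,n): cv2.imwrite(n,f["pixels"][:,:,::-1])
E
python3 - <<'E'
from h import *
ims=[]
for n in ["top","scene"]:
    f=optics.grab_frame(n); save(f,f"pics/{n}0.png")
    K,R,t=cam(f); print(n,"cam at",-R.T@t, "f",K[0,0])
    for th in ["open_tin","closed_tin","inner_lid","outer_lid","collar","release_knob","tape_measure","nut_2"]:
        for d in optics.outline_of(th,f)[:3]:
            b=d["bbox"]; c=((b[0]+b[2])/2,(b[1]+b[3])/2)
            print(th,round(d["p"],2),b,d["region"].sum(),ray(f,c,0.06).round(3))
s=manip.get_state(); print(s)
E
```

```text
top cam at [0.16558608 0.1680138  1.36699356] f 457.5106245098245
open_tin 0.9 [292.1, 203.8, 327.6, 240.4] 1022 [0.453 0.095 0.06 ]
open_tin 0.64 [129.5, 234.3, 170.2, 272.5] 1131 [0.293 0.537 0.06 ]
open_tin 0.58 [323.8, 185.0, 325.1, 186.3] 5 [0.57  0.067 0.06 ]
closed_tin 0.7 [230.8, 191.4, 269.4, 227.9] 1036 [0.464 0.274 0.06 ]
outer_lid 0.98 [342.0, 195.7, 382.7, 234.5] 1199 [ 0.497 -0.054  0.06 ]
collar 0.87 [344.7, 193.7, 385.3, 233.2] 1247 [ 0.504 -0.061  0.06 ]
release_knob 0.37 [359.5, 204.7, 370.4, 217.2] 67 [ 0.511 -0.06   0.06 ]
tape_measure 0.77 [364.1, 169.2, 394.1, 190.3] 391 [ 0.613 -0.092  0.06 ]
scene cam at [-0.25637069 -0.59956235  0.87097625] f 444.58725351415586
open_tin 0.89 [291.5, 217.5, 326.9, 258.0] 1141 [0.449 0.072 0.06 ]
open_tin 0.68 [162.2, 175.5, 195.9, 211.5] 902 [0.285 0.504 0.06 ]
closed_tin 0.97 [251.5, 188.9, 287.1, 224.7] 1018 [0.459 0.261 0.06 ]
outer_lid 0.84 [341.8, 248.1, 380.9, 282.9] 1120 [ 0.475 -0.099  0.06 ]
outer_lid 0.25 [251.0, 191.3, 284.5, 223.8] 1014 [0.453 0.261 0.06 ]
collar 0.83 [338.8, 246.8, 380.0, 280.8] 1082 [ 0.476 -0.09
[... 172 characters left out ...]
'q': array([ 1.29400939e+00,  3.19583233e-01,  1.56450929e+00,  4.87153053e-06,
        1.25739258e+00, -2.00032830e-02]), 'joint_vel': array([ 8.60558604e-04,  1.11435312e-03,  3.65268031e-04, -4.14867830e-04,
        8.89191976e-05,  1.82498983e-03]), 'joint_efforts': array([-2.57024076e-03, -4.15413952e+01, -2.34412372e+01, -3.47969772e-04,
        3.44516984e-04,  5.50273981e-06]), 'ee_pos': array([0.1460359 , 0.55615721, 0.23134397]), 'ee_rot': array([1.28040115e-01, 9.91768988e-01, 5.35245576e-05, 5.65869540e-06]), 'contact_force': array([-0.24104331, -0.23242909,  0.14653628]), 'torque': array([-0.06856314,  0.0037885 , -0.03395565]), 'gripper_force': 0.0, 'width': 0.9967983751573755}
```

Run:
```python
import cv2,numpy as np
a=cv2.imread("pics/top0.png")[130:310,90:450]; b=cv2.imread("pics/scene0.png")[140:310,130:450]
a=cv2.resize(a,None,fx=1.65,fy=1.65,interpolation=cv2.INTER_CUBIC); b=cv2.resize(b,(594,303),interpolation=cv2.INTER_CUBIC)
print(a.shape); cv2.imwrite("pics/both0.png",np.vstack([a[:, :594],b])[:600])
```

```text
(297, 594, 3)
```

View pics/both0.png

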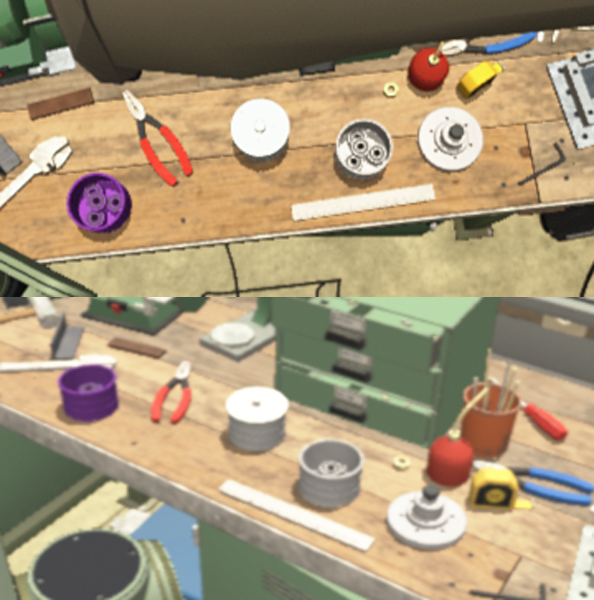

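The top crop shows the purple look-alike at about (150,253), the closed tin at (248,209), the open tin at (310,220) and the lid pair at (363,214). The red oil can is right behind the pair. I'll check the full frame for overhead obstacles.

Run:
```python
import cv2,numpy as np
from h import *
f=optics.grab_frame("wrist"); save(f,"pics/wrist0.png"); print(cam(f), -cam(f)[1].T@cam(f)[2])
a=cv2.imread("pics/top0.png"); b=cv2.imread("pics/scene0.png")
cv2.imwrite("pics/full0.png",cv2.resize(np.hstack([a,b]),(800,300)))
```

```text
(array([[340.20090669,   0.        , 282.84796696],
       [  0.        , 340.20090669, 211.31230644],
       [  0.        ,   0.        ,   1.        ]]), array([[ 0.25454977,  0.96705862, -0.00143177],
       [ 0.92215287, -0.24228319,  0.30155089],
       [ 0.2912705 , -0.07808002, -0.95344901]]), array([-0.576174  , -0.03858967,  0.38110137])) [0.07124695 0.57760081 0.37417252]
```

View pics/full0.png

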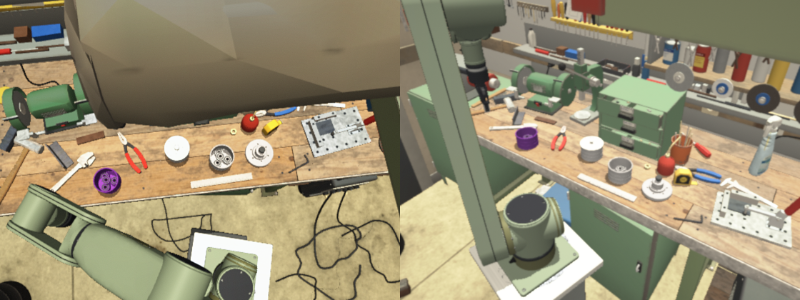

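The arm stands at the left. A brown body hangs overhead behind the bench, so I'll estimate where it is before moving.

Run:
```python
from h import *
T=optics.grab_frame("top"); S=optics.grab_frame("scene")
def d(f,uv):
    K,R,t=cam(f); v=R.T@np.linalg.inv(K)@np.array([uv[0],uv[1],1.]); return -R.T@t, v/np.linalg.norm(v)
s=1/0.714
# lower edge of overhead body: top view two pts, scene view two pts
a=[d(T,(150*s,125*s)),d(T,(380*s,95*s))]; b=[d(S,(80*s,2*s)),d(S,(380*s,42*s))]
n=np.cross(b[0][1],b[1][1])
for o,v in a:
    k=n@(b[0][0]-o)/(n@v); print("edge",(o+k*v).round(2))
for uv,z in [((349,172),0.05)]: print("oilcan",ray(T,uv,z).round(3))
for uv in [(258,161),(340,218)]: print("scene",ray(S,uv,0.0).round(3))
```

```text
edge [0.39 0.31 0.61]
edge [ 0.54 -0.23  0.64]
oilcan [ 0.627 -0.002  0.05 ]
scene [0.673 0.585 0.   ]
scene [0.647 0.129 0.   ]
```

Emit:
{"method": "carry_out", "body": {
  "targets": [-1, 1.95, -3.8, 0.2, 0, 0, 0.0184, -1, 1.95, -3.8, 0.2, 0, 0, 0.0184, -1, 1.95, -3.8, 0.2, 0, 0, 0.0184, -1, 1.95, -3.8, 0.2, 0, 0, 0.0184, -1, 1.95, -3.8, 0.2, 0, 0, 0.0184, -1, 1.95, -3.8, 0.2, 0, 0, 0.0184, -1, 1.95, -3.8, 0.2, 0, 0, 0.0184, -1, 1.95, -3.8, 0.2, 0, 0, 0.0184, -1, 1.95, -3.8, 0.2, 0, 0, 0.0184, -1, 1.95, -3.8, 0.2, 0, 0, 0.0184, -1, 1.95, -3.8, 0.2, 0, 0, 0.0184, -1, 1.95, -3.8, 0.2, 0, 0, 0.0184, -1, 1.95, -3.8, 0.2, 0, 0, 0.0184, -1, 1.95, -3.8, 0.2, 0, 0, 0.0184, -1, 0, 0, 0, 0, 0, 0, -1, 0, 0, 0, 0, 0, 0]
}}

```text
time_s: 3.05
ee_pos: [0.4186, 0.0245, 0.2592]
ee_rot: [-0.0, 1.0, 0.0, -0.0]
contact_force: [-0.1, 0.6, 0.3]
width: 1.0
gripper_force: 0.0
```

Run:
```python
from h import *
f=optics.grab_frame("wrist"); save(f,"pics/wrist1.png"); np.savez("w1.npz",**{k:np.array(f[k]) for k in ("camera_matrix","R","t","pixels")})
K,R,t=cam(f); print(-R.T@t)
for th,z in [("open_tin",.065),("closed_tin",.065),("outer_lid",.017),("collar",.04),("release_knob",.073),("tape_measure",.0)]:
    for d in optics.outline_of(th,f)[:2]:
        b=d["bbox"]; print(th,round(d["p"],2),b,ray(f,((b[0]+b[2])/2,(b[1]+b[3])/2),z).round(4))
```

```text
[0.34138267 0.02618229 0.40208861]
open_tin 0.81 [297.8, 169.8, 398.7, 269.2] [0.4566 0.0944 0.065 ]
closed_tin 0.87 [450.4, 176.3, 560.0, 274.9] [0.4634 0.2599 0.065 ]
outer_lid 0.61 [164.9, 204.0, 260.7, 294.8] [ 0.5119 -0.0603  0.017 ]
collar 0.9 [161.1, 203.9, 264.4, 295.5] [ 0.5021 -0.0552  0.04  ]
release_knob 0.86 [189.7, 260.5, 216.1, 284.8] [ 0.5142 -0.0601  0.073 ]
tape_measure 0.67 [162.2, 203.4, 262.8, 295.0] [ 0.5191 -0.0645  0.    ]
tape_measure 0.64 [163.5, 305.7, 217.3, 368.1] [ 0.6528 -0.1039  0.    ]
```

View pics/wrist1.png

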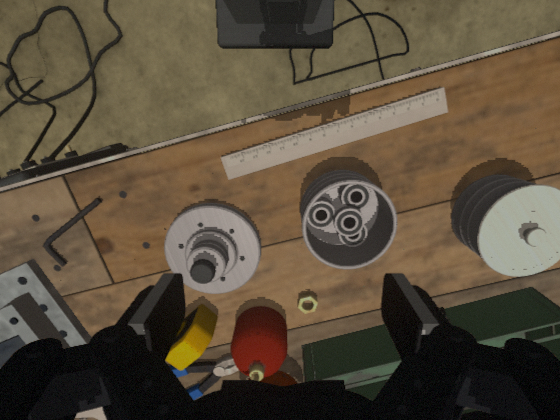

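The lid pair is at about (212,250) with its knob at (203,272). The open tin's mouth ellipse is at about (349,223), and the oil can at (260,340) is behind them. I'll refine both centres by fitting the projected circles to image edges.

```bash
cat >> h.py <<'E'
from scipy.ndimage import map_coordinates
def fit(f,x0,circles,span=.015,hi=.0005):
    """circles: list of (r,z); maximise mean gradient across projected circles -> xy"""
    g=cv2.GaussianBlur(np.array(f["pixels"]),(0,0),1.0).astype(float).mean(2)
    gx,gy=cv2.Sobel(g,cv2.CV_64F,1,0),cv2.Sobel(g,cv2.CV_64F,0,1)
    a=np.linspace(0,2*np.pi,120,endpoint=False)
    def sc(x,y):
        s=0
        for r,z in circles:
            C=np.c_[x+r*np.cos(a),y+r*np.sin(a),np.full(120,z)]
            p=proj(f,C); q=proj(f,C+np.c_[.002*np.cos(a),.002*np.sin(a),0*a]); n=q-p; n/=np.linalg.norm(n,axis=1)[:,None]
            c=[p[:,1],p[:,0]]
            v=map_coordinates(gx,c,order=1)*n[:,0]+map_coordinates(gy,c,order=1)*n[:,1]
            s+=np.minimum(np.abs(v),120).mean()
        return s
    best=None
    for st,sp in ((.002,span),(hi,.003)):
        c=x0 if best is None else best[1:]
        best=max((sc(x,y),x,y) for x in np.arange(c[0]-sp,c[0]+sp,st) for y in np.arange(c[1]-sp,c[1]+sp,st))
    return np.round(best,4)
E
python3 - <<'E'
from h import *
f=dict(np.load("w1.npz"))
print("tin rim bead", fit(f,(.457,.094),[(.0505,.063)]), "mouth",fit(f,(.457,.094),[(.046,.065)]),"both",fit(f,(.457,.094),[(.0505,.063),(.046,.065)]))
print("skirt top",fit(f,(.51,-.06),[(.060,.017)]),"collar",fit(f,(.51,-.06),[(.0225,.054)]),"knob",fit(f,(.51,-.06),[(.013,.0735)]),"all",fit(f,(.51,-.06),[(.060,.017),(.0225,.054),(.013,.0735)]))
for n in ("top","scene"):
    f=optics.grab_frame(n)
    print(n,fit(f,(.457,.094),[(.0505,.063),(.046,.065)]),fit(f,(.51,-.06),[(.060,.017)]))
E
```

```text
tin rim bead [93.3301  0.4645  0.096 ] mouth [1.068652e+02 4.645000e-01 9.600000e-02] both [2.001952e+02 4.645000e-01 9.600000e-02]
skirt top [ 7.67584e+01  5.14500e-01 -6.15000e-02] collar [ 8.41291e+01  5.14500e-01 -6.30000e-02] knob [ 1.035455e+02  5.120000e-01 -6.050000e-02] all [ 2.496808e+02  5.145000e-01 -6.150000e-02]
top [2.130536e+02 4.590000e-01 9.600000e-02] [ 8.31357e+01  5.13000e-01 -5.80000e-02]
scene [2.016366e+02 4.635000e-01 9.250000e-02] [ 1.004194e+02  5.180000e-01 -6.250000e-02]
```

Run:
```python
from h import *
from scipy.optimize import least_squares
W=dict(np.load("w1.npz")); T=optics.grab_frame("top"); S=optics.grab_frame("scene")
def tri(obs): 
    r=least_squares(lambda X:np.concatenate([proj(f,X)[0]-np.array(u) for f,u in obs]),[.6,0,.1]); return r.x.round(3),r.fun.round(1)
print("spout",tri([(S,(392,193)),(T,(353,165)),(W,(256,375))]), tri([(S,(392,193)),(T,(353,165))]))
print("body",tri([(S,(130+450*.5387,140+163*.561)),(T,(90+429/1.65,130+70/1.65)),(W,(260,345))]))
```

```text
spout (array([ 0.635, -0.005,  0.102]), array([-17.7,  20.2,   0.5,  -1. ,  -1.6,   8.6])) (array([ 0.635, -0.017,  0.167]), array([-11.5,   3.5,   8.7,  -8. ]))
body (array([ 0.637, -0.005,  0.035]), array([-0.9, -0.8, -0.5, -1.9, -0.8, -0.7]))
```

Emit:
{"method": "carry_out", "body": {
  "targets": [-1, 2.4, -2.1, -1.5, 0, 0, 0, -1, 2.4, -2.1, -1.5, 0, 0, 0, -1, 2.4, -2.1, -1.5, 0, 0, 0, -1, 2.3, -2.2, -1.5, 0, 0, 0, -1, 0, 0, 0, 0, 0, 0, -1, 0, 0, 0, 0, 0, 0]
}}

```text
time_s: 4.35
ee_pos: [0.5136, -0.0605, 0.1994]
ee_rot: [-0.0, 1.0, 0.0, -0.0]
contact_force: [-1.3, -0.5, -0.2]
width: 0.999
gripper_force: 0.0
```

Run:
```python
from h import *
f=optics.grab_frame("wrist"); save(f,"pics/wrist2.png")
for c in ([(.060,.017)],[(.031,.028)],[(.0225,.054)],[(.013,.0735)],[(.060,.017),(.0225,.054),(.013,.0735)]): print(c,fit(f,(.514,-.061),c))
x=fit(f,(.514,-.061),[(.060,.017),(.0225,.054),(.013,.0735)])[1:]
im=f["pixels"][:,:,::-1].copy(); a=np.linspace(0,6.2832,100)
for r,z in [(.060,.017),(.031,.028),(.0225,.054),(.013,.0735)]:
    cv2.polylines(im,[np.round(proj(f,np.c_[x[0]+r*np.cos(a),x[1]+r*np.sin(a),0*a+z])).astype(int)],True,(0,0,255),1)
cv2.imwrite("pics/fit2.png",im)
```

```text
[(0.06, 0.017)] [59.7843  0.514  -0.064 ]
[(0.031, 0.028)] [ 8.49999e+01  5.11000e-01 -6.15000e-02]
[(0.0225, 0.054)] [ 8.2213e+01  5.1100e-01 -6.2000e-02]
[(0.013, 0.0735)] [ 1.155212e+02  5.135000e-01 -6.150000e-02]
[(0.06, 0.017), (0.0225, 0.054), (0.013, 0.0735)] [ 2.184674e+02  5.130000e-01 -6.200000e-02]
```

View pics/fit2.png

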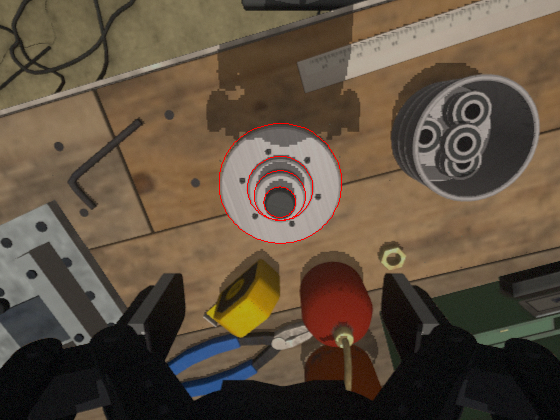

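The projected circles lie on the lid's edges, so its centre is (0.513, -0.062). Going down to the collar and closing.

Emit:
{"method": "carry_out", "body": {
  "squeeze": 60,
  "targets": [-1, 0, -0.1, -3, 0, 0, 0, -1, 0, 0, -3, 0, 0, 0, -1, 0, 0, -3, 0, 0, 0, -1, 0, 0, -3, 0, 0, 0, -1, 0, 0, -2.5, 0, 0, 0, -1, 0, 0, -1.5, 0, 0, 0, -1, 0, 0, -0.8, 0, 0, 0, -1, 0, 0, 0, 0, 0, 0]
}}

```text
time_s: 5.4
ee_pos: [0.5142, -0.0617, 0.0316]
ee_rot: [-0.001, 1.0, 0.0, 0.0]
contact_force: [-0.6, -0.3, 0.1]
width: 0.997
gripper_force: 0.0
```

Emit:
{"method": "carry_out", "body": {
  "targets": [1, 0, 0, 0, 0, 0, 0, 1, 0, 0, 0, 0, 0, 0, 1, 0, 0, 0, 0, 0, 0, 1, 0, 0, 0, 0, 0, 0, 1, 0, 0, 0, 0, 0, 0, 1, 0, 0, 0, 0, 0, 0]
}}

```text
time_s: 6.15
ee_pos: [0.515, -0.0619, 0.0325]
ee_rot: [-0.001, 1.0, -0.0, 0.001]
contact_force: [-0.2, 0.8, 5.7]
width: 0.507
gripper_force: 60.0
```

Emit:
{"method": "carry_out", "body": {
  "targets": [1, 0, 0, 0.5, 0, 0, 0, 1, 0, 0, 1, 0, 0, 0, 1, 0, 0, 1.5, 0, 0, 0, 1, 0, 0, 2, 0, 0, 0, 1, 0, 0, 2, 0, 0, 0, 1, 0, 0, 2, 0, 0, 0, 1, 0, 0, 1, 0, 0, 0, 1, 0, 0, 0, 0, 0, 0, 1, 0, 0, 0, 0, 0, 0]
}}

```text
time_s: 7.28
ee_pos: [0.5133, -0.0617, 0.1306]
ee_rot: [-0.0, 1.0, 0.0, -0.001]
contact_force: [0.2, 0.0, -8.4]
width: 0.505
gripper_force: 62.1
```

Run:
```python
from h import *
f=optics.grab_frame("wrist"); save(f,"pics/wrist3.png"); s=manip.get_state(); print(s["ee_pos"],s["torque"],s["contact_force"])
g=optics.grab_frame("scene"); c=g["pixels"][200:300,260:440,::-1]
a=np.vstack([f["pixels"][:,:,::-1],cv2.resize(c,(560,311),interpolation=cv2.INTER_CUBIC)]); cv2.imwrite("pics/lift.png",cv2.resize(a,None,fx=.8,fy=.8))
z=s["ee_pos"][2]-.0316
for t in (z,): print("mouth",fit(f,(.464,.0955),[(.0505,.063)]),fit(f,(.464,.0955),[(.046,.065)]),"skirt",fit(f,(s["ee_pos"][0],s["ee_pos"][1]),[(.060,.017+t)]))
```

```text
[ 0.51330966 -0.06173965  0.13048124] [-0.07860776  0.0330588  -0.00914291] [-0.80203912  0.3647161  -8.86029607]
mouth [60.242   0.4645  0.097 ] [64.5145  0.4655  0.09  ] skirt [32.4623  0.5123 -0.0622]
```

View pics/lift.png

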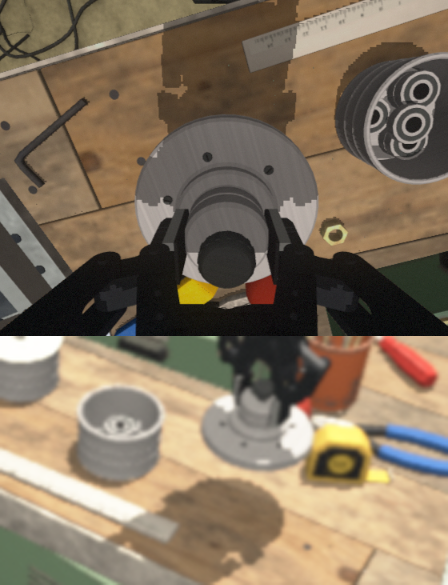

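Both lids hang level from the collar: about 8.6 N on the wrist, and clear of the bench in the scene crop. The tin is cut off at the right of the wrist frame, so I'll move closer to see the whole mouth.

Emit:
{"method": "carry_out", "body": {
  "targets": [1, -1.6, 1.1, 1, 0, 0, 0, 1, -1.6, 1.1, 1, 0, 0, 0, 1, -1.7, 1.0, 1, 0, 0, 0, 1, 0, 0, 0, 0, 0, 0, 1, 0, 0, 0, 0, 0, 0, 1, 0, 0, 0, 0, 0, 0]
}}

```text
time_s: 8.12
ee_pos: [0.4653, -0.0299, 0.1613]
ee_rot: [-0.0, 1.0, -0.0, 0.0]
contact_force: [-0.0, -0.3, -7.2]
width: 0.504
gripper_force: 62.7
```

Run:
```python
from h import *
f=optics.grab_frame("wrist"); save(f,"pics/wrist4.png"); s=manip.get_state(); p=s["ee_pos"]; print(p,s["contact_force"])
z=p[2]-.0316
for d in optics.outline_of("open_tin",f)[:2]: print(d["p"],d["bbox"])
for n in ("wrist","top","scene"):
    if n!="wrist": f=optics.grab_frame(n)
    o=f
    print(n,"bead",fit(f,(.463,.095),[(.0505,.063)],.012),"mouth",fit(f,(.463,.095),[(.046,.065)],.012),"both",fit(f,(.463,.095),[(.0505,.063),(.046,.065)],.012),"foot",fit(f,(.463,.095),[(.0505,0)],.012),"skirt",fit(f,p[:2],[(.060,.017+z)],.01),fit(f,p[:2],[(.060,.006+z)],.01))
f=optics.grab_frame("wrist"); x=(.4645,.0965); im=f["pixels"][:,:,::-1].copy(); a=np.linspace(0,6.2832,100)
for q,r,zz in [(x,.0505,.063),(x,.046,.065),(p,.060,.017+z)]:
    cv2.polylines(im,[np.round(proj(f,np.c_[q[0]+r*np.cos(a),q[1]+r*np.sin(a),0*a+zz])).astype(int)],True,(0,0,255),1)
cv2.imwrite("pics/fit4.png",im)
```

```text
[ 0.46525588 -0.0299768   0.1612126 ] [ 0.65228896  0.01660695 -7.21261484]
0.95 [366.7, 136.2, 520.1, 275.4]
wrist bead [85.4354  0.4645  0.096 ] mouth [1.048604e+02 4.640000e-01 9.650000e-02] both [1.879757e+02 4.645000e-01 9.600000e-02] foot [51.9533  0.4625  0.094 ] skirt [ 3.25644e+01  4.64300e-01 -2.60000e-02] [ 3.27006e+01  4.68300e-01 -2.65000e-02]
top bead [1.0917e+02 4.5900e-01 9.7000e-02] mouth [1.153836e+02 4.585000e-01 9.550000e-02] both [2.232889e+02 4.590000e-01 9.600000e-02] foot [1.152334e+02 4.710000e-01 9.300000e-02] skirt [ 6.80519e+01  4.65300e-01 -3.20000e-02] [ 6.82948e+01  4.67800e-01 -3.35000e-02]
scene bead [87.8102  0.467   0.093 ] mouth [9.8512e+01 4.6150e-01 9.0500e-02] both [1.79217e+02 4.64000e-01 9.20000e-02] foot [83.7657  0.4575  0.0965] skirt [ 8.61855e+01  4.60300e-01 -3.90000e-02] [ 8.56637e+01  4.70300e-01 -3.15000e-02]
```

View pics/fit4.png

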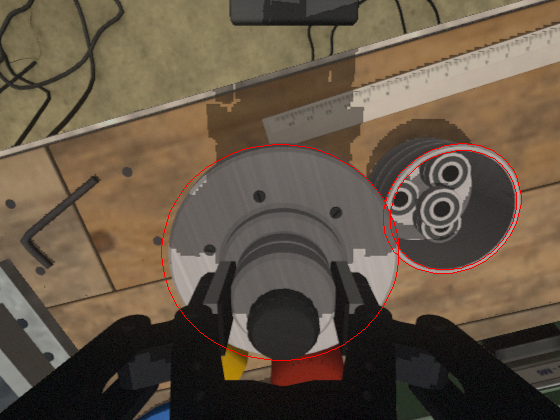

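The tin overlay fits tightly at (0.4645, 0.0965), but the held skirt looks slightly smaller than predicted. I'll check for slip in the grip.

Run:
```python
from h import *
f=optics.grab_frame("wrist"); p4=manip.get_state()["ee_pos"]
K,R,t=cam(f); off=-R.T@t-p4
for n,p in (("wrist2",np.array([.5136,-.0605,.1994])),("wrist3",np.array([.5133,-.0617,.1305])),("wrist4",p4)):
    g=dict(f); g["pixels"]=cv2.imread(f"pics/{n}.png")[:,:,::-1]; g["t"]=-R@(p+off)
    c=(.513,-.062) if n!="wrist4" else p[:2]
    base=-.1994+.004 if n=="wrist2" else -.0316+.004
    for feat,r,h in (("skirt",.060,.013),("skirtlow",.060,.004),("housing",.031,.024),("collar",.0225,.050),("knobtop",.013,.0695)):
        best=max((tuple(fit(g,c,[(r,p[2]+base+h+dz)],.006,.001))+(dz,) for dz in np.arange(-.010,.0101,.002)))
        print(n,feat,np.round(np.array(best[1:3])-p[:2],4),"dz",round(best[3],4),round(best[0],1))
```

```text
wrist2 skirt [ 0.0034 -0.0015] dz -0.01 103.6
wrist2 skirtlow [ 0.0044 -0.0015] dz -0.004 104.5
wrist2 housing [-0.0026 -0.0015] dz 0.01 87.1
wrist2 collar [-0.0026 -0.0015] dz -0.002 83.0
wrist2 knobtop [-0.0026 -0.0015] dz 0.008 118.6
wrist3 skirt [0.0017 0.0017] dz -0.006 49.1
wrist3 skirtlow [0.0017 0.0017] dz 0.004 49.3
wrist3 housing [ 0.0087 -0.0013] dz 0.01 44.2
wrist3 collar [0.0017 0.0017] dz -0.004 67.0
wrist3 knobtop [-0.0043  0.0017] dz 0.002 85.8
wrist4 skirt [0.002 0.002] dz -0.006 49.7
wrist4 skirtlow [0.002 0.002] dz 0.004 48.9
wrist4 housing [ 0.009 -0.005] dz 0.008 45.9
wrist4 collar [0.003 0.002] dz -0.008 60.8
wrist4 knobtop [-0.007  0.002] dz 0.004 73.8
```

No slip: the visible skirt edge sits at the same offset before and after gripping. I'll take the mean of the two estimates for the target, TCP ≈ (0.4635, 0.095), and hover just above the tin.

Emit:
{"method": "carry_out", "body": {
  "targets": [1, 0, 2, 0, 0, 0, 0, 1, -0.1, 3, 0, 0, 0, 0, 1, -0.1, 3, 0, 0, 0, 0, 1, 0, 3, 0, 0, 0, 0, 1, 0, 1.5, 0, 0, 0, 0, 1, 0, 0, -1.5, 0, 0, 0, 1, 0, 0, -1.8, 0, 0, 0, 1, 0, 0, -1.3, 0, 0, 0, 1, 0, 0, 0, 0, 0, 0, 1, 0, 0, 0, 0, 0, 0, 1, 0, 0, 0, 0, 0, 0]
}}

```text
time_s: 9.8
ee_pos: [0.4637, 0.0952, 0.116]
ee_rot: [-0.0, 1.0, 0.0, 0.001]
contact_force: [-0.1, 0.0, -7.5]
width: 0.506
gripper_force: 63.0
```

Run:
```python
from h import *
p=manip.get_state()["ee_pos"]; print(p)
f=optics.grab_frame("scene"); g=optics.grab_frame("top"); a=np.linspace(0,6.2832,100)
def crop(f,n):
    im=cv2.resize(f["pixels"][:,:,::-1],None,fx=4,fy=4,interpolation=cv2.INTER_CUBIC)
    for q,r,z in [((.4645,.0963),.0505,.063),(p[:2],.060,p[2]-.0285+.008)]:
        cv2.polylines(im,[np.round(4*proj(f,np.c_[q[0]+r*np.cos(a),q[1]+r*np.sin(a),0*a+z])+1.5).astype(int)],True,(0,0,255),1)
    u,v=(4*proj(f,[.464,.096,.08])[0]).astype(int); return im[v-200:v+200,u-200:u+200]
cv2.imwrite("pics/hover.png",np.hstack([crop(f,0),crop(g,1)]))
```

```text
[0.463663   0.09516488 0.11604702]
```

View pics/hover.png

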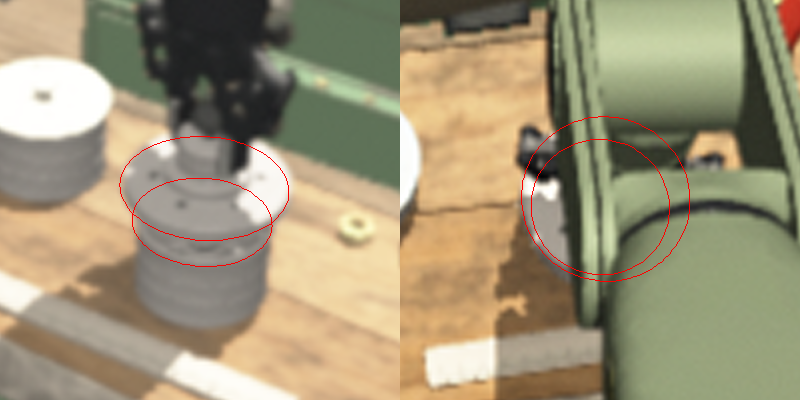

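In the scene view the lid is centred over the tin to within a pixel. Lowering in stages and watching the force.

Emit:
{"method": "carry_out", "body": {
  "targets": [1, 0, 0, -0.6, 0, 0, 0, 1, 0, 0, -0.6, 0, 0, 0, 1, 0, 0, -0.4, 0, 0, 0, 1, 0, 0, -0.3, 0, 0, 0, 1, 0, 0, -0.3, 0, 0, 0, 1, 0, 0, 0, 0, 0, 0]
}}

```text
time_s: 10.65
ee_pos: [0.463, 0.0951, 0.0932]
ee_rot: [-0.0, 1.0, 0.0, -0.0]
contact_force: [0.1, -0.4, -8.2]
width: 0.505
gripper_force: 63.0
```

Emit:
{"method": "carry_out", "body": {
  "targets": [1, 0, 0, -0.2, 0, 0, 0, 1, 0, 0, -0.2, 0, 0, 0, 1, 0, 0, 0, 0, 0, 0, 1, 0, 0, 0, 0, 0, 0]
}}

```text
time_s: 11.15
ee_pos: [0.4631, 0.0951, 0.0894]
ee_rot: [-0.0, 1.0, 0.0, 0.0]
contact_force: [0.1, -0.5, -7.2]
width: 0.503
gripper_force: 63.1
```

Emit:
{"method": "carry_out", "body": {
  "targets": [1, 0, 0, -0.1, 0, 0, 0, 1, 0, 0, -0.1, 0, 0, 0, 1, 0, 0, 0, 0, 0, 0, 1, 0, 0, 0, 0, 0, 0]
}}

```text
time_s: 11.65
ee_pos: [0.4631, 0.0952, 0.0875]
ee_rot: [-0.0, 1.0, 0.0, 0.0]
contact_force: [0.7, -1.0, -5.8]
width: 0.497
gripper_force: 63.3
```

Emit:
{"method": "carry_out", "body": {
  "targets": [1, 0, 0, -0.1, 0, 0, 0, 1, 0, 0, 0, 0, 0, 0, 1, 0, 0, 0, 0, 0, 0]
}}

```text
time_s: 12.02
ee_pos: [0.4633, 0.0952, 0.0869]
ee_rot: [-0.0, 1.0, 0.0, 0.0]
contact_force: [-1.3, -0.1, 3.2]
width: 0.505
gripper_force: 63.8
```

Contact came at the predicted height: the inner lid's weight is off and the outer lid is resting. One light press, then open.

Emit:
{"method": "carry_out", "body": {
  "targets": [1, 0, 0, -0.05, 0, 0, 0, 1, 0, 0, 0, 0, 0, 0, 1, 0, 0, 0, 0, 0, 0]
}}

```text
time_s: 12.4
ee_pos: [0.4635, 0.0953, 0.0867]
ee_rot: [-0.0, 1.0, 0.0, 0.001]
contact_force: [-2.6, -0.2, 8.0]
width: 0.502
gripper_force: 64.4
```

Emit:
{"method": "carry_out", "body": {
  "targets": [0.5, 0, 0, 0, 0, 0, 0, 0, 0, 0, 0, 0, 0, 0, -0.5, 0, 0, 0, 0, 0, 0, -1, 0, 0, 0, 0, 0, 0, -1, 0, 0, 0, 0, 0, 0, -1, 0, 0, 0, 0, 0, 0, -1, 0, 0, 0, 0, 0, 0]
}}

```text
time_s: 13.28
ee_pos: [0.4631, 0.0952, 0.0858]
ee_rot: [-0.0, 1.0, 0.0, 0.0]
contact_force: [-0.3, -0.1, 0.7]
width: 1.001
gripper_force: 0.0
```

Run:
```python
from h import *
p=manip.get_state()["ee_pos"]; print(p)
f=optics.grab_frame("wrist"); a=np.linspace(0,6.2832,100); x=p[:2]; L=.059
for r,h in [(.013,.0695),(.0225,.05),(.06,.006)]: print(fit(f,x,[(r,L+h)],.01))
w=f["pixels"][:,:,::-1].copy()
for r,h in [(.013,.0695),(.0225,.05),(.06,.006)]:
    cv2.polylines(w,[np.round(proj(f,np.c_[x[0]+r*np.cos(a),x[1]+r*np.sin(a),0*a+L+h])).astype(int)],True,(0,0,255),1)
g=optics.grab_frame("scene"); u,v=proj(g,[.464,.096,.08])[0].astype(int)
c=cv2.resize(g["pixels"][v-52:v+53,u-45:u+45,::-1],(360,420),interpolation=cv2.INTER_CUBIC)
cv2.imwrite("pics/seated.png",cv2.resize(np.hstack([w,c]),(800,365)))
```

```text
[0.46306962 0.09515532 0.08579435]
[80.8078  0.4616  0.0967]
[54.8986  0.4631  0.0967]
[45.8069  0.4681  0.0967]
```

View pics/seated.png

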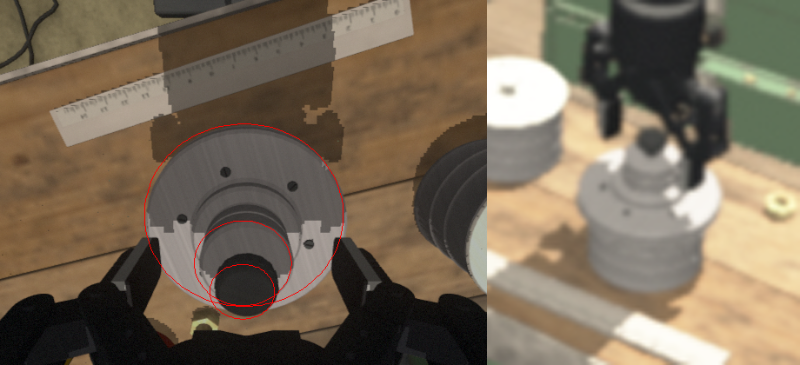

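The pair is seated level on the tin in both views, and the knob is down. Raising 2.6 cm to the knob and closing on it.

Emit:
{"method": "carry_out", "body": {
  "squeeze": 50,
  "targets": [-1, 0, 0, 0.9, 0, 0, 0, -1, 0, 0, 0.9, 0, 0, 0, -1, 0, 0, 0.8, 0, 0, 0, -1, 0, 0, 0, 0, 0, 0, -1, 0, 0, 0, 0, 0, 0]
}}

```text
time_s: 14.0
ee_pos: [0.4629, 0.0951, 0.1118]
ee_rot: [-0.0, 1.0, 0.0, -0.0]
contact_force: [-0.9, -1.0, 0.0]
width: 0.999
gripper_force: 0.0
```

Emit:
{"method": "carry_out", "body": {
  "targets": [-0.5, 0, 0, 0, 0, 0, 0, 0, 0, 0, 0, 0, 0, 0, 0.3, 0, 0, 0, 0, 0, 0, 0.6, 0, 0, 0, 0, 0, 0, 1, 0, 0, 0, 0, 0, 0, 1, 0, 0, 0, 0, 0, 0, 1, 0, 0, 0, 0, 0, 0, 1, 0, 0, 0, 0, 0, 0]
}}

```text
time_s: 15.0
ee_pos: [0.4631, 0.0952, 0.1119]
ee_rot: [-0.0, 1.0, 0.0, 0.0]
contact_force: [-0.7, 0.4, 1.1]
width: 0.28
gripper_force: 49.0
```

The opening matches the knob (about 24 mm, with the same 2 mm offset as on the collar). Pulling straight up slowly.

Emit:
{"method": "carry_out", "body": {
  "targets": [1, 0, 0, 0.1, 0, 0, 0, 1, 0, 0, 0.2, 0, 0, 0, 1, 0, 0, 0.2, 0, 0, 0, 1, 0, 0, 0.2, 0, 0, 0, 1, 0, 0, 0.2, 0, 0, 0, 1, 0, 0, 0.1, 0, 0, 0, 1, 0, 0, 0, 0, 0, 0, 1, 0, 0, 0, 0, 0, 0]
}}

```text
time_s: 16.0
ee_pos: [0.463, 0.0951, 0.1218]
ee_rot: [-0.0, 1.0, 0.0, -0.0]
contact_force: [-0.1, -1.4, -0.9]
width: 0.278
gripper_force: 49.1
```

Emit:
{"method": "carry_out", "body": {
  "targets": [1, 0, 0, 0.1, 0, 0, 0, 1, 0, 0, 0.1, 0, 0, 0, 1, 0, 0, 0.1, 0, 0, 0, 1, 0, 0, 0.05, 0, 0, 0, 1, 0, 0, 0.05, 0, 0, 0, 1, 0, 0, 0, 0, 0, 0, 1, 0, 0, 0, 0, 0, 0]
}}

```text
time_s: 16.88
ee_pos: [0.463, 0.0952, 0.1258]
ee_rot: [-0.0, 1.0, 0.0, -0.0]
contact_force: [1.0, -0.7, -2.3]
width: 0.278
gripper_force: 49.1
```

Emit:
{"method": "carry_out", "body": {
  "targets": [1, 0, 0, 0.05, 0, 0, 0, 1, 0, 0, 0.05, 0, 0, 0, 1, 0, 0, 0.1, 0, 0, 0, 1, 0, 0, 0.1, 0, 0, 0, 1, 0, 0, 0.1, 0, 0, 0, 1, 0, 0, 0, 0, 0, 0, 1, 0, 0, 0, 0, 0, 0]
}}

```text
time_s: 17.75
ee_pos: [0.463, 0.0951, 0.1298]
ee_rot: [-0.0, 1.0, 0.0, -0.0]
contact_force: [0.2, -0.1, -5.6]
width: 0.279
gripper_force: 49.3
```

Run:
```python
from h import *
s=manip.get_state(); p=s["ee_pos"]; print(p,s["contact_force"],s["width"])
f=optics.grab_frame("wrist"); g=optics.grab_frame("scene"); u,v=proj(g,[.464,.096,.08])[0].astype(int)
c=cv2.resize(g["pixels"][v-52:v+53,u-45:u+45,::-1],(360,420),interpolation=cv2.INTER_CUBIC)
cv2.imwrite("pics/pulled.png",cv2.resize(np.hstack([f["pixels"][:,:,::-1],c]),(800,365)))
```

```text
[0.46300397 0.09513504 0.12982683] [ 0.17690018 -0.10555207 -5.58739475] 0.2790867138702222
```

View pics/pulled.png

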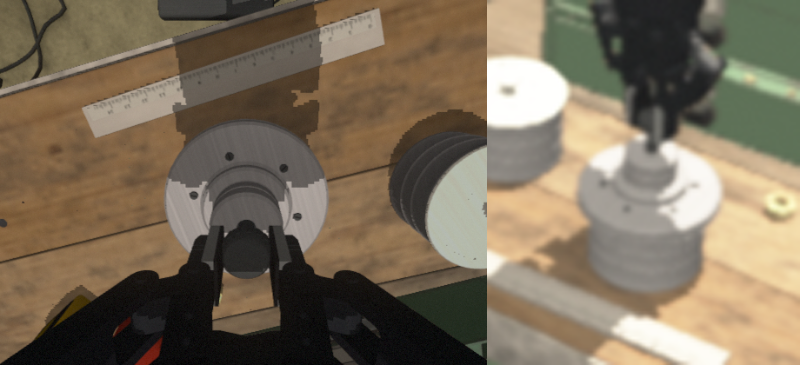

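The wrist now carries 5.6 N, which is the outer lid alone, with the knob at its stop. Continuing straight up.

Emit:
{"method": "carry_out", "body": {
  "targets": [1, 0, 0, 0.2, 0, 0, 0, 1, 0, 0, 0.2, 0, 0, 0, 1, 0, 0, 0.2, 0, 0, 0, 1, 0, 0, 0.3, 0, 0, 0, 1, 0, 0, 0.3, 0, 0, 0, 1, 0, 0, 0.4, 0, 0, 0, 1, 0, 0, 0.5, 0, 0, 0, 1, 0, 0, 0.6, 0, 0, 0, 1, 0, 0, 0.8, 0, 0, 0, 1, 0, 0, 1, 0, 0, 0, 1, 0, 0, 1, 0, 0, 0, 1, 0, 0, 1, 0, 0, 0, 1, 0, 0, 0.7, 0, 0, 0, 1, 0, 0, 0.4, 0, 0, 0, 1, 0, 0, 0, 0, 0, 0, 1, 0, 0, 0, 0, 0, 0, 1, 0, 0, 0, 0, 0, 0, 1, 0, 0, 0, 0, 0, 0]
}}

```text
time_s: 20.1
ee_pos: [0.4629, 0.0952, 0.2056]
ee_rot: [-0.0, 1.0, 0.0, -0.0]
contact_force: [0.3, -0.3, -6.0]
width: 0.278
gripper_force: 49.3
```

Run:
```python
from h import *
s=manip.get_state(); p=s["ee_pos"]; print(p,s["contact_force"],s["width"],s["gripper_force"])
f=optics.grab_frame("wrist"); g=optics.grab_frame("scene"); u,v=proj(g,[.464,.096,.10])[0].astype(int)
c=cv2.resize(g["pixels"][v-52:v+53,u-45:u+45,::-1],(360,420),interpolation=cv2.INTER_CUBIC)
cv2.imwrite("pics/final.png",cv2.resize(np.hstack([f["pixels"][:,:,::-1],c]),(800,365)))
```

```text
[0.46294366 0.09515494 0.20563256] [ 0.26992554 -0.29756503 -5.9754409 ] 0.2776948367334571 49.30693030357361
```

View pics/final.png

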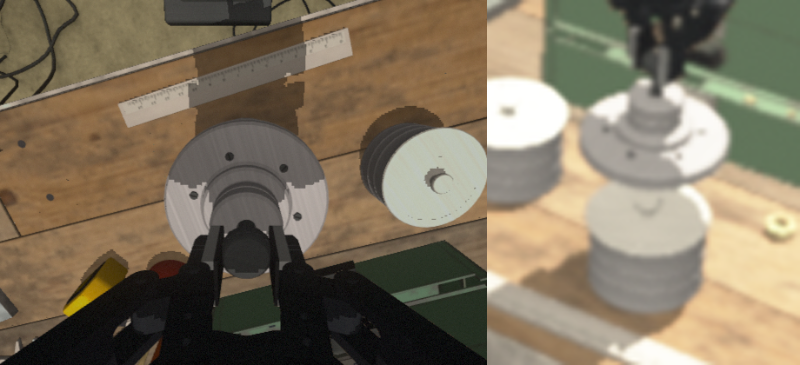

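The outer lid hangs level from the knob, about 8 cm up. The inner lid, with its boss visible, sits flat on the tin. Handing in.

```bash
python3 -c "
from plant import job
print(job.hand_in())"
```

```text
the job is handed in; nothing more can be done
None
```

The job is handed in with no verdict shown: in the last picture the inner lid sits flat on the open tin, and the gripper holds the outer lid level by its knob about 8 cm above it, at 20 s of the 48 s allowed.

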